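# Case the HPLC columns and lock the lid with the push-button bar

## Robot

A 6-joint arm with a two-finger parallel gripper is mounted at the origin on the work surface. World frame = base frame: x ahead of the robot, y to its left, z up, the work surface at z = 0. Lengths are in m, angles in rad, forces in N, time in s.
With the tool pointing down it reaches from about 0.35 to 0.85 m from the base axis. Payload 8.1 kg.
Tool frame: the origin (TCP) lies at the very end of the fingers, on their centre line; the grasp point (between the pads) lies 19 mm behind it; x points along the fingers, y is the direction in which the jaws open and shut, and the axes are right-handed (so a half turn about x gives the same grasp; the last joint's range is limited). The gripper opens to 93 mm and grips with 3 to 60 N. Pads are 15 mm wide; open, the fingers measure 128 mm over their backs; the gripper's body (75 mm by 188 mm) begins 65 mm behind the grasp point.
Start: joints at [-1.411, 0.13, 1.488, -0, 1.523, -0.085], TCP at [0.145, -0.582, 0.219] pointing down, gripper open.
Joint ranges: [-2.96, 2.96], [-0.89, 2.26], [0.02, 2.5], [-1.34, 4.48], [0, 2.73], [-2.66, 2.66]. Speed limits (rad/s): [2.39, 2.39, 2.79, 3.14, 3.14, 3.14].

## Interface

Orientations are given as a rotation vector (axis times angle).
In Python, from plant import * gives the robot as it stands. The module is installed in compiled form; this text tells all that it offers.
- The arm moves only by the tool apply_moves, never from a script. Its argument "series" is a list of rows, each an object with "jaw": the gripper's target within -1 to 1 (shut at 1, half-way at 0, fully open at -1); "linear": the shift along the tool's x, y, z normalised to -1 to 1, where 1 is 0.6 m, a list of three; "roll": the turn about the tool's x normalised to -1 to 1, where 1 is 30 degrees. A call has 1 to 20 rows; each row is the pose to reach, as a shift and turn from the pose measured when the call began, along the tool's axes at that moment; what a row does not reach only later rows make up. A row lasts 1/8 s, in which the tool goes at most 62.5 mm and 10.7 degrees, less where a joint would pass 70% of its speed; a pose out of reach is approached as far as the arm can. A call with a number of a shift or a turn outside -1 to 1 is refused whole. A call with a gripper value outside its range is refused whole. The fingers move at their own pace and stop on an object; "force" is the grip in N (left out, the last holds). Time passes only in rows, so rows that repeat a pose let the fingers close. It gives the time, the measured TCP pose, the force and the opening at its end, in the units of the state.
- read_state(): the state, without advancing time (a new reading comes with each control period).
- read_camera(name): name is "side" or "top"; returns a dict with "pixels" (480x640x3 uint8, blue, green, red), "intrinsics" (3x3 intrinsics, pixels), "rvec" (rotation vector, rad) and "tvec" (3), from world to camera coordinates, as OpenCV has them. Camera axes: x right, y down, z forward; pixel columns grow to the right and rows downward; lengths in m; the calibration is good to about 2 mm. A picture is of the moment at which its call begins. There is no depth.
- close_job(): hands the job in, once; it reports no verdict.
The state is a dict: "t": time; "q": joint angles; "dq": joint speeds; "joint_torque": joint torques, N m; "tool_pos": TCP position; "orientation": TCP orientation; "force": force on the tool from outside, world axes, zero at the start; "wrist_torque": the same for the moment, N m; "opening": finger opening in m.
Only numpy, scipy, OpenCV 4.12 (cv2) and the standard library are available. Lean on these libraries where they do the work, as an engineer would, in place of code of your own. Each camera call takes 0.05 s, during which the arm holds its last target. There are 200 camera calls.

## Task

Put the HPLC columns away: press the button on the retaining bar's head and draw the bar back off the case until the button pops out in its parked hole, so that the sprung lid swings up, and lay every column from the bench mat in a bay of its own in the case. Then swing the lid shut until its tab catches behind the rim, and press the button again and slide the bar back over the lid until the button pops out in the other hole. Leave the bottles, beaker and red tray where they stand.

Things in the scene. Friction and masses are not known exactly. Their poses are not given: they have to be found in the camera images.
- case: White open case fixed to the bench, 144 (x) x 220 (y) x 56 mm high, walls 6 mm, inner floor 12 mm above the bench. Origin: centre of its underside; x points to the hinge side. Four bays 46 mm apart along y. Columns lie along x, their ends between black ribs (24 mm high, 32 mm long, 32 mm clear between); the middle 68 mm has no ribs. Steel lip for the tab inside the -x wall at y = 0.
- bay1 (a point): Centre of bay 1 on the inner floor of the case (case frame x = 0, y = -69 mm, 12 mm above the bench). A column lying home has its axis 11 mm above this point.
- bay2 (a point): Centre of bay 2 on the inner floor of the case (case frame x = 0, y = -23 mm, 12 mm above the bench). A column lying home has its axis 11 mm above this point.
- bay3 (a point): Centre of bay 3 on the inner floor of the case (case frame x = 0, y = 23 mm, 12 mm above the bench). A column lying home has its axis 11 mm above this point.
- bay4 (a point): Centre of bay 4 on the inner floor of the case (case frame x = 0, y = 69 mm, 12 mm above the bench). A column lying home has its axis 11 mm above this point.
- lid (a joint): Angle of the flat grey lid (148 x 220 x 6 mm), rad: 0 shut, 2.2 open, leaning back past the hinge. A damped spring opens it in 2 s (2 N at the edge) unless bar or tab holds it. At the start about 0.14, up against the bar, tab not caught. About 5 N down on the middle of the free edge, to near 0, catches the tab; caught it rests below 0.025, else it springs up. Once caught it cannot be reopened.
- hinge (a point): Middle of the lid's hinge line (along case y): case frame x = 72 mm, y = 0, 56 mm above the bench; the lid's underside passes through it.
- lid_edge (a point): Middle of the lid's free edge on its outer (upper) face, 148 mm from the hinge, 6 mm above the lid's underside. The sprung tab hangs below the lid, 13 mm in from this edge.
- bar (a joint): Slide of the bar along case +y, m: 0 = parked hole (tip 8 mm clear of the lid), 0.050 = other hole (42 mm over the lid; the start). Locks with 2 mm play; with the button in it can go 6 mm beyond either hole. 14 mm square steel, axis at case x = -58 mm, 88 mm above the bench, 19 mm over the shut lid, in a sleeve 26 mm wide, case y -206 to -122 mm, top 101 mm up. Sliding takes about 3 N.
- head (a point): Centre of the light grey grip head on the bar's outer end, 88 mm above the bench, at case y = -280 mm parked, -230 mm across; axes as the case. Block 34 (x) x 24 (y) x 36 mm (z), free space below; the button is on its +x face. Fingers from above, closing along case x, squeeze the button in against the block and can then slide bar and head along.
- button (a joint): How far the button is pressed, m: 0 out, 0.008 in. 16 mm across, on the +x face of the head at mid-height, standing 14 mm proud when out; 3 N starts it, 7 N is fully in. It moves a brass pin standing in one of two holes in the sleeve's +x side. Above 0.006 the bar slides freely; let go between holes, it stays at about 0.005 and the bar still slides; at a hole it pops out and locks.
- mat: Grey rubber bench mat 250 (x) x 200 (y) x 3 mm, fixed; origin at the centre of its underside. The columns start on it.
- column1: HPLC column, in some starts only: steel rod 110 mm long, body 16 mm across with a white paper band at mid-length, a square dark nut (22 x 22, 18 mm long) at each end; about 130 g. Origin at its centre on the axis, 11 mm above what it lies on; x along the rod. Alike end for end and on all four sides. Starts lying on the mat; picked across the middle from above.
- column2: HPLC column, in some starts only: steel rod 110 mm long, body 16 mm across with a white paper band at mid-length, a square dark nut (22 x 22, 18 mm long) at each end; about 130 g. Origin at its centre on the axis, 11 mm above what it lies on; x along the rod. Alike end for end and on all four sides. Starts lying on the mat; picked across the middle from above.
- column3: HPLC column, in some starts only: steel rod 110 mm long, body 16 mm across with a white paper band at mid-length, a square dark nut (22 x 22, 18 mm long) at each end; about 130 g. Origin at its centre on the axis, 11 mm above what it lies on; x along the rod. Alike end for end and on all four sides. Starts lying on the mat; picked across the middle from above.
- column4: HPLC column, in some starts only: steel rod 110 mm long, body 16 mm across with a white paper band at mid-length, a square dark nut (22 x 22, 18 mm long) at each end; about 130 g. Origin at its centre on the axis, 11 mm above what it lies on; x along the rod. Alike end for end and on all four sides. Starts lying on the mat; picked across the middle from above.
- solvent: Clear solvent bottle with blue cap, 86 mm in diameter, 170 mm high; origin under its foot. To be left alone.
- amber: Amber bottle with blue cap, 72 mm in diameter, 140 mm high; origin under its foot. To be left alone.
- vialtray: Red divided tray 100 x 160 x 50 mm; origin under its centre. To be left alone.
- beaker: Glass beaker 70 mm in diameter, 90 mm high; origin under its foot. To be left alone.
Not all that is in view belongs to the job. Leave any turquoise look-alike of the column2 alone. What is shaped like the column3 but purple is not meant.

How it is judged:
On the way, in this order (a step that is already met when the one before it is completed fails the run):
1. the bar is drawn back and its button has popped out in the parked hole (value of joint bar between -0.005 and 0.005 m and value of joint button below 0.002 m), for 0.2 s.
2. every column lies home in a bay of the case (z of column1 in the frame of case between 0.015 and 0.029 m and x of column1 in the frame of case between -0.02 and 0.02 m and y of column1 in the frame of case between -0.09 and 0.09 m and angle between the x axis of each of column1, column2, column3, column4 and the x axis of case, either way round below 0.25 rad and z of column2 in the frame of case between 0.015 and 0.029 m and x of column2 in the frame of case between -0.02 and 0.02 m and y of column2 in the frame of case between -0.09 and 0.09 m and z of column3 in the frame of case between 0.015 and 0.029 m and x of column3 in the frame of case between -0.02 and 0.02 m and y of column3 in the frame of case between -0.09 and 0.09 m and z of column4 in the frame of case between 0.015 and 0.029 m and x of column4 in the frame of case between -0.02 and 0.02 m and y of column4 in the frame of case between -0.09 and 0.09 m), for 0.2 s.
3. the lid is shut with its tab caught behind the rim (value of joint lid below 0.035 rad), for 0.2 s.
4. the bar is over the lid and its button has popped out in the other hole (value of joint bar between 0.045 and 0.055 m and value of joint button below 0.002 m), for 0.2 s.
At the end, for the whole second after the job is handed in: Every present column lies in a bay of the case (axis below 29 mm above the bench, along the bay within 0.25 rad) at rest; lid below 0.035 rad; bar within 5 mm of the 0.050 hole; button out (below 2 mm) (all of step 2 and all of step 4 and value of joint lid below 0.035 rad and linear speed of each of column1, column2, column3, column4 below 0.03 m/s); the robot touches nothing.
It fails at once if solvent moved by more than 30 mm (distance of solvent from where it was at the start of the episode above 0.03 m).
It fails at once if amber moved by more than 30 mm (distance of amber from where it was at the start of the episode above 0.03 m).
It fails at once if vialtray moved by more than 30 mm (distance of vialtray from where it was at the start of the episode above 0.03 m).
It fails at once if beaker moved by more than 30 mm (distance of beaker from where it was at the start of the episode above 0.03 m).
Of column1, column2, column3, column4 only 3 to 4 are there at a start; the rules pass over those that are not, and their reading is None.
At some moment in a run one of column1, column2, column3, column4 may be knocked a few centimetres aside while the robot is not near it.
Once in a run the grip may slacken for a moment while it holds something.
It also fails if it takes over 210 s, if anything falls off the work surface, if the arm or the gripper's body presses on something with over 40 N, if the wrist force passes 120 N, or if a joint passes its speed limit or range.

## Working session

There is one attempt and no reset: what is moved stays moved. The work goes in short steps, Python scripts to look and compute and a tool call to move; the robot and the scene stay as the last step left them, time stands still between calls to the robot, and variables do not carry over. Pictures are saved under pics/ and viewed, about 12 in all and at most 16, crops included, and the job is handed in when it is done.

Besides the shell and the picture viewer there is one more tool, called after "Request:" as a command line: name --argument value ..., lists and objects as JSON in quotes. apply_moves: Moves the arm, as the interface text tells. Its arguments: {"type":"object","properties":{"series":{"type":"array"},"force":{"type":"number"}},"required":["series"]}

```bash
mkdir -p pics; cat > h.py <<'E'
from plant import *
import numpy as np, cv2
def shot(name,fn=None):
    c=read_camera(name); c['R']=cv2.Rodrigues(np.array(c['rvec'],float))[0]; c['K']=np.array(c['intrinsics'],float)
    c['t']=np.array(c['tvec'],float).ravel()
    if fn: cv2.imwrite('pics/'+fn,c['pixels'])
    return c
def ray(c,u,v,z):
    d=c['R'].T@np.linalg.inv(c['K'])@np.array([u,v,1.]); o=-c['R'].T@c['t']
    return o+d*(z-o[2])/d[2]
def proj(c,p):
    q=c['K']@(c['R']@np.array(p,float)+c['t']); return q[:2]/q[2]
def rel(p):
    s=read_state(); R=cv2.Rodrigues(np.array(s['orientation'],float))[0]
    return R.T@(np.array(p)-np.array(s['tool_pos']))/0.6
E
python3 - <<'E'
from h import *
s=read_state(); print(s['tool_pos'],s['orientation'],s['force'],s['opening'],s['t'])
print(cv2.Rodrigues(np.array(s['orientation'],float))[0].round(3))
for n in('top','side'):
    c=shot(n,n+'0.png'); print(n,(-c['R'].T@c['t']).round(3),c['R'].round(2).tolist(),c['K'][0,0])
E
```

```text
[ 0.14534833 -0.58152745  0.21758553] [ 2.09205154  0.25935099 -2.09217845] [ 0.58827576 -1.20607963  0.35629918] 0.0928734244732997 0.0
[[-0.     0.242 -0.97 ]
 [ 0.002 -0.97  -0.242]
 [-1.    -0.002 -0.   ]]
top [0.301 0.104 1.49 ] [[0.02, -1.0, 0.02], [-0.99, -0.02, -0.17], [0.17, -0.01, -0.99]] 494.5558170004764
side [0.329 1.141 1.056] [[-0.98, -0.18, -0.01], [-0.12, 0.67, -0.74], [0.14, -0.72, -0.68]] 561.5676038692186
```

View pics/top0.png

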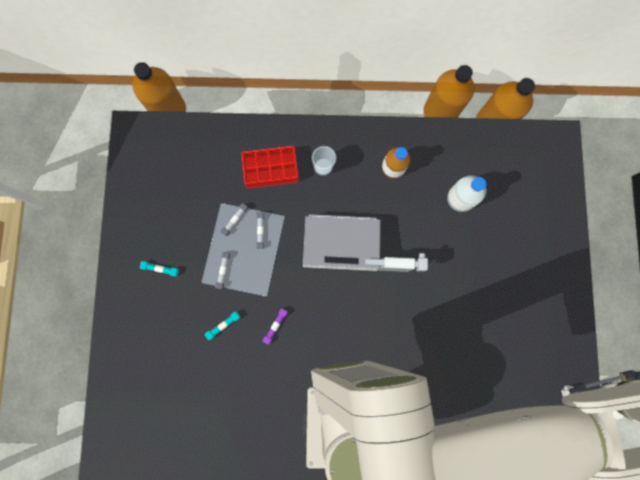

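View pics/side0.png

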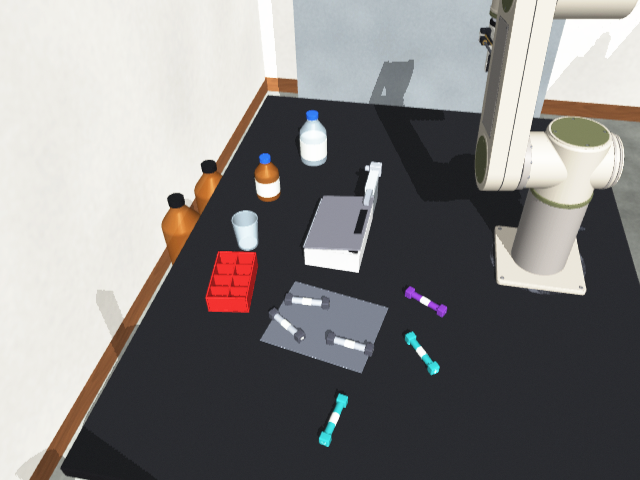

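Columns on the mat: steel with dark nuts, at top px (235,220), (261,230), (224,270). Look-alikes: turquoise (158,268) and (222,326), purple (275,326), none of which are wanted. I'll check this choice in a close crop.

```bash
python3 - <<'E'
from h import *
a=cv2.imread('pics/top0.png')
cv2.imwrite('pics/c1.png',cv2.resize(a[195:300,195:290],None,fx=5,fy=5,interpolation=cv2.INTER_CUBIC))
cv2.imwrite('pics/c2.png',cv2.resize(a[200:290,290:440],None,fx=5,fy=5,interpolation=cv2.INTER_CUBIC))
b=cv2.imread('pics/side0.png')
cv2.imwrite('pics/c3.png',cv2.resize(b[150:280,290:400],None,fx=4.5,fy=4.5,interpolation=cv2.INTER_CUBIC))
E
```

```text
(no output)
```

View pics/c1.png

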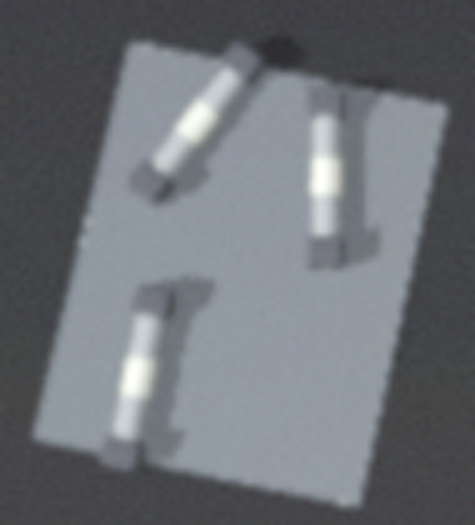

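View pics/c2.png

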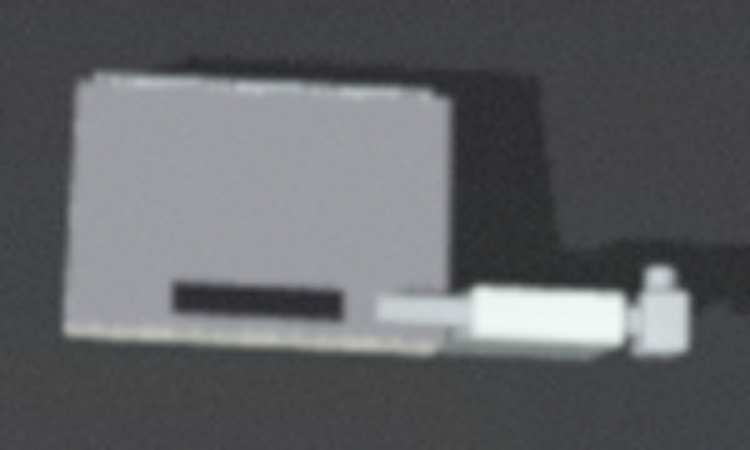

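View pics/c3.png

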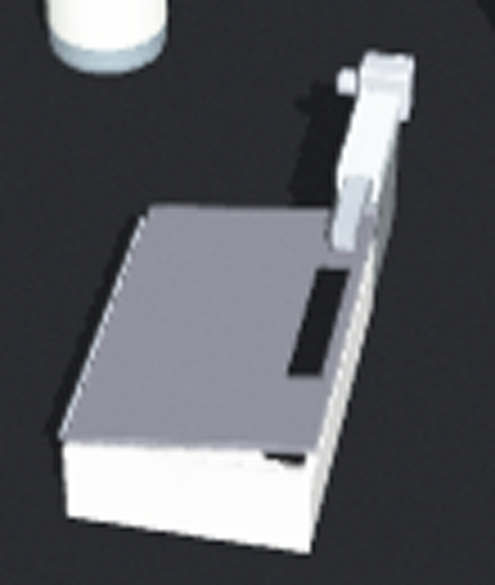

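```bash
python3 - <<'E'
from h import *
c=shot('top')
f=lambda u,v,z: ray(c,290+(u+.5)/5-.5,200+(v+.5)/5-.5,z)
P=dict(lidhL=(78,78,.062),lidhR=(450,97,.062),whL=(95,74,.056),whR=(435,92,.056),lidfL=(65,326,.081),lidfR=(447,345,.081),slTL=(472,287,.101),slTR=(626,292,.101),slBL=(470,338,.101),slBR=(623,347,.101),hTL=(643,289,.106),hTR=(690,291,.106),hBL=(635,345,.106),hBR=(688,345,.106),btn=(659,270,.09),tipT=(378,295,.095),tipB=(377,320,.095))
for k,v in P.items(): print(k,f(*v).round(4))
a=c['pixels']; hsv=cv2.cvtColor(a,cv2.COLOR_BGR2HSV)
# bands: near-white blobs on mat
g=a.min(2); roi=np.zeros_like(g); roi[195:300,195:290]=1
m=((g>185)&(roi>0)).astype(np.uint8)
n,l,st,ce=cv2.connectedComponentsWithStats(m)
for i in range(1,n):
    if st[i,4]>4: print('band',ce[i].round(1),st[i,4],ray(c,*ce[i],.021).round(4))
g1=lambda u,v: ray(c,195+(u+.5)/5-.5,195+(v+.5)/5-.5,.02)
for p,q in [((237,57),(155,180)),((325,100),(325,252)),((155,298),(122,452))]:
    A,B=g1(*p),g1(*q);d=A-B;print('col',((A+B)/2).round(4),np.linalg.norm(d).round(3),'yaw',np.degrees(np.arctan2(d[1],d[0])).round(1))
s=shot('side');
print('side head', [ray(s,290+u/4.5,150+v/4.5,.106).round(4) for u,v in((365,55),(410,57),(408,90),(362,85))])
print('side lid hinge',[ray(s,290+u/4.5,150+v/4.5,.062).round(4) for u,v in((150,208),(65,440))])
print('side case corner bottom',[ray(s,290+u/4.5,150+v/4.5,0).round(4) for u,v in((310,552),(68,518))])
for n in 'solvent': pass
for nm,u,v,z in(('solv',468,200,.0),('amber',393,170,0),('beaker',323,163,.09),('tray',270,167,.05)): print(nm,ray(c,u,v,z).round(3))
E
```

```text
lidhL [0.6046 0.124  0.062 ]
lidhR [ 0.5974 -0.0957  0.062 ]
whL [0.6085 0.1141 0.056 ]
whR [ 0.6015 -0.0877  0.056 ]
lidfL [0.4555 0.1283 0.081 ]
lidfR [ 0.4485 -0.0907  0.081 ]
slTL [ 0.4796 -0.1023  0.101 ]
slTR [ 0.4784 -0.1898  0.101 ]
slBL [ 0.4506 -0.101   0.101 ]
slBR [ 0.447  -0.1876  0.101 ]
hTL [ 0.4796 -0.1984  0.106 ]
hTR [ 0.4789 -0.2251  0.106 ]
hBL [ 0.4477 -0.1933  0.106 ]
hBR [ 0.4483 -0.2233  0.106 ]
btn [ 0.4928 -0.2113  0.09  ]
tipT [ 0.4749 -0.0496  0.095 ]
tipB [ 0.4606 -0.049   0.095 ]
band [233.7 218.3] 82 [0.5995 0.3404 0.021 ]
band [259.  229.8] 85 [0.5657 0.263  0.021 ]
band [221.3 269.9] 89 [0.4425 0.3703 0.021 ]
col [0.6    0.3403 0.02  ] 0.09 yaw -31.0
col [0.5662 0.2612 0.02  ] 0.093 yaw 2.0
col [0.4439 0.3676 0.02  ] 0.093 yaw -9.3
side head [array([ 0.4763, -0.215 ,  0.106 ]), array([ 0.4473, -0.2177,  0.106 ]), array([ 0.4441, -0.1813,  0.106 ]), array([ 0.4738, -0.1816,  0.106 ])]
side lid hinge [array([ 0.5946, -0.0884,  0.062 ]), array([0.6007, 0.1287, 0.062 ])]
side case corner bottom [array([0.4574, 0.1326, 0.    ]), array([0.6013, 0.1301, 0.    ])]
solv [ 0.676 -0.38   0.   ]
amber [ 0.768 -0.147  0.   ]
beaker [0.757 0.074 0.09 ]
tray [0.754 0.234 0.05 ]
```

Request:
apply_moves --series '[{"jaw":-1,"linear":[0,-0.47,-0.669],"roll":-1},{"jaw":-1,"linear":[0,-0.47,-0.669],"roll":-1},{"jaw":-1,"linear":[0,-0.47,-0.669],"roll":-1},{"jaw":-1,"linear":[0,-0.47,-0.669],"roll":-1},{"jaw":-1,"linear":[0,-0.47,-0.669],"roll":-1},{"jaw":-1,"linear":[0,-0.47,-0.669],"roll":-1},{"jaw":-1,"linear":[0,-0.47,-0.669],"roll":-1},{"jaw":-1,"linear":[0,-0.47,-0.669],"roll":-1},{"jaw":-1,"linear":[0,-0.47,-0.669],"roll":-1},{"jaw":-1,"linear":[0,-0.47,-0.669],"roll":-1},{"jaw":-1,"linear":[0,-0.47,-0.669],"roll":-1}]' --force 18

```text
t: 1.58
tool_pos: [0.4658, -0.2119, 0.2183]
orientation: [1.772, 0.716, -1.773]
force: [-0.0, -0.0, 0.9]
opening: 0.0929
```

Request:
apply_moves --series '[{"jaw":-1,"linear":[0,0,0],"roll":-1},{"jaw":-1,"linear":[0,0,0],"roll":-1},{"jaw":-1,"linear":[0,0,0],"roll":-1},{"jaw":-1,"linear":[0,0,0],"roll":-1}]'

```text
t: 2.08
tool_pos: [0.4651, -0.2131, 0.2183]
orientation: [1.415, 1.062, -1.415]
force: [0.1, -0.6, 0.7]
opening: 0.0931
```

Request:
apply_moves --series '[{"jaw":-1,"linear":[0,0,0],"roll":-0.47},{"jaw":-1,"linear":[0,0,0],"roll":-0.47},{"jaw":-1,"linear":[0,0,0],"roll":-0.47}]'

```text
t: 2.45
tool_pos: [0.4647, -0.2137, 0.2183]
orientation: [1.241, 1.19, -1.24]
force: [-0.2, -1.2, 0.7]
opening: 0.0929
```

```bash
cat >> h.py <<'E'
def info(*pts):
    s=read_state(); R=cv2.Rodrigues(np.array(s['orientation'],float))[0]
    print('t',round(s['t'],2),'pos',np.round(s['tool_pos'],4),'down',R[:,0].round(3),'az_y',np.degrees(np.arctan2(R[1,1],R[0,1])).round(2),'F',np.round(s['force'],1),'open',round(s['opening'],4))
    for p in pts: print('->',p,'lin',rel(p).round(4))
CC=np.array([.528,.018]); TH=np.radians(-1.9)
def case(x,y,z): return np.r_[CC+[np.cos(TH)*x-np.sin(TH)*y,np.sin(TH)*x+np.cos(TH)*y],z]
E
python3 - <<'E'
from h import *
info([.466,-.2105,.069])
E
```

```text
t 2.45 pos [ 0.4647 -0.2137  0.2183] down [-0.     0.001 -1.   ] az_y -2.42 F [-0.2 -1.2  0.7] open 0.0929
-> [0.466, -0.2105, 0.069] lin [ 0.2489  0.002  -0.0052]
```

Request:
apply_moves --series '[{"jaw":-1,"linear":[0.1,0.002,-0.005],"roll":-0.02},{"jaw":-1,"linear":[0.2,0.002,-0.005],"roll":-0.02},{"jaw":-1,"linear":[0.249,0.002,-0.005],"roll":-0.02},{"jaw":-1,"linear":[0.249,0.002,-0.005],"roll":-0.02},{"jaw":-1,"linear":[0.249,0.002,-0.005],"roll":-0.02}]'

```text
t: 3.08
tool_pos: [0.4669, -0.2114, 0.0706]
orientation: [1.234, 1.192, -1.233]
force: [-0.1, 0.5, 1.1]
opening: 0.0926
```

```bash
python3 - <<'E'
from h import *
info([.466,-.2105,.069])
a=shot('top')['pixels'];b=shot('side')['pixels']
A=cv2.resize(a[215:305,360:460],None,fx=4,fy=4,interpolation=3);B=cv2.resize(b[110:220,320:420],None,fx=3.6,fy=3.6,interpolation=3)
B=cv2.resize(B,(400,360)); cv2.imwrite('pics/d1.png',np.hstack([A,B]))
E
```

```text
t 3.08 pos [ 0.4669 -0.2114  0.0706] down [ 0.001 -0.    -1.   ] az_y -1.93 F [-0.1  0.5  1.1] open 0.0926
-> [0.466, -0.2105, 0.069] lin [ 0.0027 -0.0016 -0.0014]
```

View pics/d1.png

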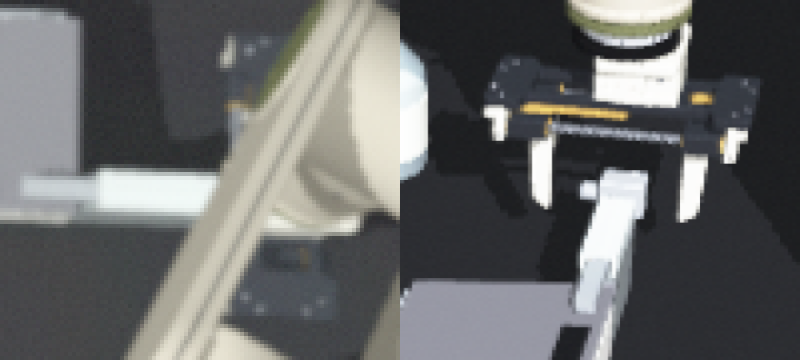

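The side crop shows the open fingers straddling the head, with the button on the left finger's side. Squeeze.

Request:
apply_moves --series '[{"jaw":1,"linear":[0.002,0,0],"roll":0},{"jaw":1,"linear":[0.002,0,0],"roll":0},{"jaw":1,"linear":[0.002,0,0],"roll":0},{"jaw":1,"linear":[0.002,0,0],"roll":0},{"jaw":1,"linear":[0.002,0,0],"roll":0},{"jaw":1,"linear":[0.002,0,0],"roll":0},{"jaw":1,"linear":[0.002,0,0],"roll":0},{"jaw":1,"linear":[0.002,0,0],"roll":0}]' --force 18

```text
t: 4.18
tool_pos: [0.4654, -0.2115, 0.07]
orientation: [1.232, 1.194, -1.235]
force: [-9.8, 0.1, 8.2]
opening: 0.0392
```

Request:
apply_moves --series '[{"jaw":1,"linear":[0,-0.001,0.02],"roll":0},{"jaw":1,"linear":[0,-0.001,0.04],"roll":0},{"jaw":1,"linear":[0,-0.001,0.06],"roll":0},{"jaw":1,"linear":[0,-0.001,0.075],"roll":0},{"jaw":1,"linear":[0,-0.001,0.083],"roll":0},{"jaw":1,"linear":[0,-0.001,0.083],"roll":0},{"jaw":1,"linear":[0,-0.001,0.083],"roll":0},{"jaw":1,"linear":[0,-0.001,0.083],"roll":0}]'

```text
t: 5.18
tool_pos: [0.4635, -0.2617, 0.0701]
orientation: [1.232, 1.193, -1.235]
force: [4.9, -1.9, -1.9]
opening: 0.0386
```

```bash
python3 - <<'E'
from h import *
info()
a=shot('top')['pixels'];b=shot('side')['pixels']
A=cv2.resize(a[180:300,290:470],None,fx=2.2,fy=3,interpolation=3)[:,:396];B=cv2.resize(b[90:290,280:420],(396,360),interpolation=3)
cv2.imwrite('pics/d2.png',np.hstack([A,B]))
E
```

```text
t 5.17 pos [ 0.4635 -0.2617  0.0701] down [-0.001 -0.002 -1.   ] az_y -1.88 F [ 4.9 -1.9 -1.9] open 0.0386
```

View pics/d2.png

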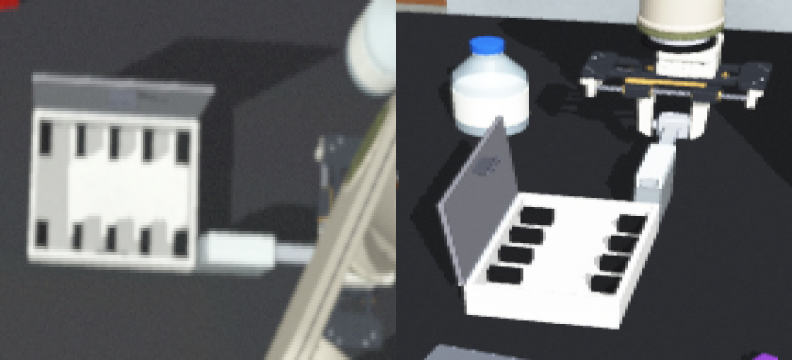

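Request:
apply_moves --series '[{"jaw":-1,"linear":[0,0,0],"roll":0},{"jaw":-1,"linear":[0,0,0],"roll":0},{"jaw":-1,"linear":[0,0,0],"roll":0},{"jaw":-1,"linear":[0,0,0],"roll":0},{"jaw":-1,"linear":[0,0,0],"roll":0},{"jaw":-1,"linear":[0,0,0],"roll":0}]'

```text
t: 6.02
tool_pos: [0.4633, -0.2616, 0.07]
orientation: [1.232, 1.193, -1.235]
force: [0.9, -0.4, -0.2]
opening: 0.0916
```

```bash
python3 - <<'E'
from h import *
info()
a=shot('top')['pixels'];b=shot('side')['pixels']
cv2.imwrite('pics/d3.png',cv2.resize(b[90:190,330:430],(600,600),interpolation=3))
E
```

```text
t 6.03 pos [ 0.4633 -0.2616  0.07  ] down [-0.001 -0.002 -1.   ] az_y -1.88 F [ 0.9 -0.4 -0.2] open 0.0916
```

View pics/d3.png

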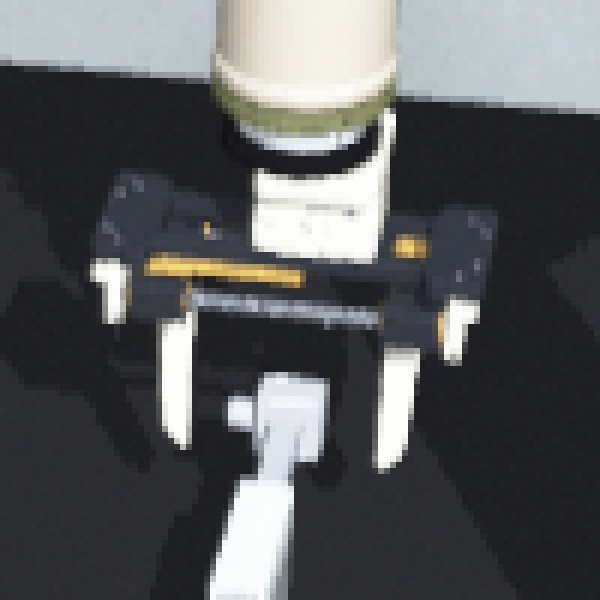

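Request:
apply_moves --series '[{"jaw":-1,"linear":[-0.1,0,0],"roll":0},{"jaw":-1,"linear":[-0.2,0,0],"roll":0},{"jaw":-1,"linear":[-0.3,0,0],"roll":0},{"jaw":-1,"linear":[-0.3,0,0],"roll":-1},{"jaw":-1,"linear":[-0.3,0,0],"roll":-1},{"jaw":-1,"linear":[-0.3,0,0],"roll":-1},{"jaw":-1,"linear":[-0.3,0,0],"roll":-1}]'

```text
t: 7.0
tool_pos: [0.4635, -0.2613, 0.25]
orientation: [0.84, 1.402, -0.843]
force: [-0.0, -0.3, -0.6]
opening: 0.0929
```

Request:
apply_moves --series '[{"jaw":-1,"linear":[0,0,0],"roll":-1},{"jaw":-1,"linear":[0,0,0],"roll":-1},{"jaw":-1,"linear":[0,0,0],"roll":-1},{"jaw":-1,"linear":[0,0,0],"roll":-1}]'

```text
t: 7.5
tool_pos: [0.4635, -0.2613, 0.25]
orientation: [0.438, 1.527, -0.441]
force: [-0.0, -0.9, 0.1]
opening: 0.093
```

Request:
apply_moves --series '[{"jaw":-1,"linear":[0,0,0],"roll":-1},{"jaw":-1,"linear":[0,0,0],"roll":-1},{"jaw":-1,"linear":[0,0,0],"roll":-1},{"jaw":-1,"linear":[0,0,0],"roll":-1}]'

```text
t: 8.0
tool_pos: [0.4635, -0.2613, 0.2499]
orientation: [0.033, 1.572, -0.035]
force: [0.6, 0.6, -0.4]
opening: 0.093
```

```bash
cat >> h.py <<'E'
def columns(c,roi=(190,305,190,300)):
    a=c['pixels']; g=a.min(2); m=np.zeros(g.shape,np.uint8); y0,y1,x0,x1=roi
    m[y0:y1,x0:x1]=(g[y0:y1,x0:x1]>185)
    # whole column: brighter body+band; band centroid for position, body (sat/bright) for axis
    n,l,st,ce=cv2.connectedComponentsWithStats(m); out=[]
    for i in range(1,n):
        if st[i,4]<30: continue
        ys,xs=np.nonzero(l==i); out.append((ray(c,*ce[i],.021),np.array([xs,ys]),st[i,4]))
    res=[]
    for p,(xs,ys),ar in out:
        w=np.array([ray(c,x,y,.021)[:2] for x,y in zip(xs,ys)]); ce=w.mean(0)
        ev,V=np.linalg.eigh(np.cov((w-ce).T)); d=V[:,1]; t=(w-ce)@d
        res.append((ce,np.degrees(np.arctan(d[1]/d[0])),t.max()-t.min(),ar))
    return res
E
python3 - <<'E'
from h import *
c=shot('top','top4.png'); info()
for r in columns(c): print(r[0].round(4),'yaw',r[1].round(1),'len',r[2].round(3),r[3])
a=c['pixels']
# draw predicted case points for check
b=cv2.resize(a[190:290,290:400],None,fx=6,fy=6,interpolation=3)
for k in(-69,-23,23,69):
    for x in(-60,-28,0,28,60):
        u=(proj(c,case(x/1e3,k/1e3,.012))-[290,190]+.5)*6; cv2.circle(b,tuple(int(i) for i in u),2,(0,0,255),-1)
for x,y in((-72,-110),(72,-110),(72,110),(-72,110)):
    u=(proj(c,case(x/1e3,y/1e3,.056))-[290,190]+.5)*6; cv2.circle(b,tuple(int(i) for i in u),3,(0,255,0),-1)
cv2.imwrite('pics/d4.png',b)
E
```

```text
t 8.05 pos [ 0.4635 -0.2613  0.25  ] down [-0.001 -0.001 -1.   ] az_y 87.44 F [0.3 0.1 0.5] open 0.0929
[0.5995 0.3404] yaw -34.6 len 0.067 82
[0.5663 0.2629] yaw 2.1 len 0.067 83
[0.4426 0.3703] yaw -8.7 len 0.067 89
```

View pics/d4.png

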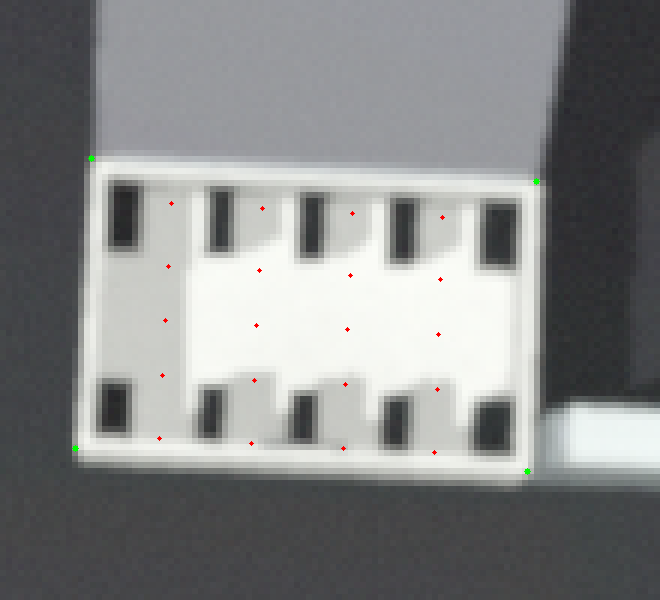

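The bay and rim points from the fitted pose land on the case to about 1 mm, and the columns are unmoved. Now the middle column, with bays 2–4 to be used.

Request:
apply_moves --series '[{"jaw":0,"linear":[0,0.88,0.132],"roll":-0.15},{"jaw":0,"linear":[0,0.88,0.132],"roll":-0.15},{"jaw":0,"linear":[0,0.88,0.132],"roll":-0.15},{"jaw":0,"linear":[0,0.88,0.132],"roll":-0.15},{"jaw":0,"linear":[0,0.88,0.132],"roll":-0.15},{"jaw":0,"linear":[0,0.88,0.132],"roll":-0.15},{"jaw":0,"linear":[0,0.88,0.132],"roll":-0.15},{"jaw":0,"linear":[0,0.88,0.132],"roll":-0.15},{"jaw":0,"linear":[0,0.88,0.132],"roll":-0.15},{"jaw":0,"linear":[0,0.88,0.132],"roll":-0.15},{"jaw":0,"linear":[0,0.88,0.132],"roll":-0.15},{"jaw":0,"linear":[0,0.88,0.132],"roll":-0.15},{"jaw":0,"linear":[0,0.88,0.132],"roll":-0.15}]'

```text
t: 9.68
tool_pos: [0.5664, 0.2615, 0.2494]
orientation: [-0.026, 1.572, 0.024]
force: [-0.9, -0.2, -0.5]
opening: 0.0463
```

```bash
sed -i 's/CC=np.array(\[.528,.018\])/CC=np.array([.528,.017])/' h.py; python3 - <<'E'
from h import *
info([.566,.263,.007]); c=shot('side','s5.png')
E
```

```text
t 9.68 pos [0.5664 0.2615 0.2494] down [-0.001 -0.001 -1.   ] az_y 91.81 F [-0.9 -0.2 -0.5] open 0.0463
-> [0.566, 0.263, 0.007] lin [ 4.04e-01  3.10e-03 -1.00e-04]
```

View pics/s5.png

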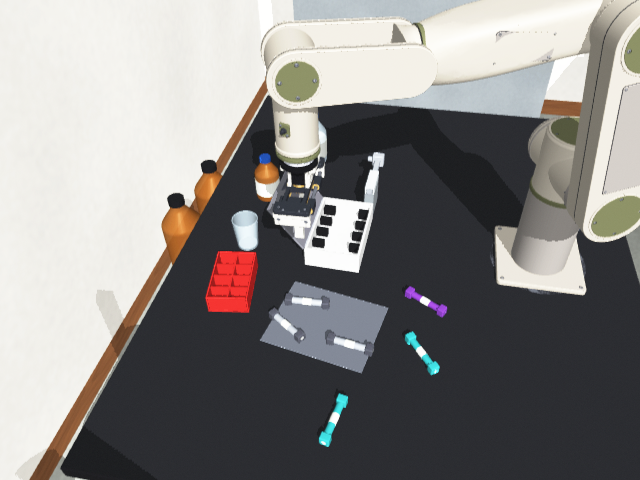

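The side view shows the gripper hovering and all three columns still on the mat, at (307,301), (286,324) and (349,343). Descend and grasp.

Request:
apply_moves --series '[{"jaw":0,"linear":[0.1,0.003,0],"roll":0},{"jaw":0,"linear":[0.2,0.003,0],"roll":0},{"jaw":0,"linear":[0.3,0.003,0],"roll":0},{"jaw":0,"linear":[0.37,0.003,0],"roll":0},{"jaw":0,"linear":[0.403,0.003,0],"roll":0},{"jaw":0,"linear":[0.403,0.003,0],"roll":0},{"jaw":1,"linear":[0.403,0.003,0],"roll":0},{"jaw":1,"linear":[0.403,0.003,0],"roll":0},{"jaw":1,"linear":[0.403,0.003,0],"roll":0},{"jaw":1,"linear":[0.403,0.003,0],"roll":0},{"jaw":1,"linear":[0.403,0.003,0],"roll":0}]' --force 30

```text
t: 11.1
tool_pos: [0.5666, 0.2633, 0.0083]
orientation: [-0.026, 1.571, 0.024]
force: [0.1, -1.5, 4.0]
opening: 0.0154
```

Request:
apply_moves --series '[{"jaw":1,"linear":[-0.05,0,0],"roll":0},{"jaw":1,"linear":[-0.12,0,0],"roll":0},{"jaw":1,"linear":[-0.2,0,0],"roll":0},{"jaw":1,"linear":[-0.2,0,0],"roll":0}]'

```text
t: 11.6
tool_pos: [0.5695, 0.2646, 0.1335]
orientation: [-0.024, 1.563, 0.027]
force: [0.2, -0.5, -0.3]
opening: 0.0151
```

```bash
python3 - <<'E'
from h import *
info(*[case(0,y,z) for y,z in((-.023,.13),(-.023,.016),(.023,.13))])
E
```

```text
t 11.6 pos [0.5695 0.2646 0.1335] down [ 0.008  0.002 -1.   ] az_y 91.84 F [ 0.2 -0.5 -0.3] open 0.0151
-> [ 0.52723743 -0.00598735  0.13      ] lin [ 0.0044 -0.4485 -0.0849]
-> [ 0.52723743 -0.00598735  0.016     ] lin [ 0.1944 -0.4488 -0.0864]
-> [0.52876257 0.03998735 0.13      ] lin [ 0.0045 -0.372  -0.0799]
```

Request:
apply_moves --series '[{"jaw":1,"linear":[0,-0.449,-0.085],"roll":0.125},{"jaw":1,"linear":[0,-0.449,-0.085],"roll":0.125},{"jaw":1,"linear":[0,-0.449,-0.085],"roll":0.125},{"jaw":1,"linear":[0,-0.449,-0.085],"roll":0.125},{"jaw":1,"linear":[0,-0.449,-0.085],"roll":0.125},{"jaw":1,"linear":[0,-0.449,-0.085],"roll":0.125},{"jaw":1,"linear":[0,-0.449,-0.085],"roll":0.125},{"jaw":1,"linear":[0,-0.449,-0.085],"roll":0.125},{"jaw":1,"linear":[0,-0.449,-0.085],"roll":0.125}]'

```text
t: 12.72
tool_pos: [0.5272, -0.0053, 0.1324]
orientation: [0.027, 1.563, -0.023]
force: [-0.0, 0.7, -1.3]
opening: 0.0149
```

```bash
python3 - <<'E'
from h import *
info(case(0,-.023,.017)); c=shot('side','s6.png');t=shot('top')
for r in columns(t): print(r[0].round(4),'yaw',r[1].round(1),'len',r[2].round(3),r[3])
cv2.imwrite('pics/s6.png',cv2.resize(c['pixels'][180:290,270:400],None,fx=5,fy=5,interpolation=3))
E
```

```text
t 12.72 pos [ 0.5272 -0.0053  0.1324] down [ 0.007  0.002 -1.   ] az_y 88.18 F [-0.   0.7 -1.3] open 0.0149
-> [ 0.52723743 -0.00598735  0.017     ] lin [ 0.1923 -0.0016 -0.0013]
[0.5991 0.3406] yaw -34.8 len 0.069 85
[0.4424 0.3703] yaw -9.1 len 0.067 91
```

View pics/s6.png

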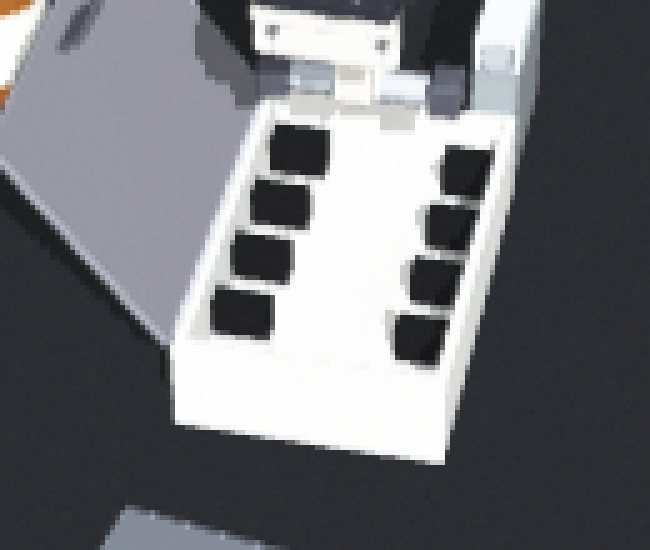

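The column is held level over the case. Lower into bay 2 and release.

Request:
apply_moves --series '[{"jaw":1,"linear":[0.06,-0.001,-0.001],"roll":0},{"jaw":1,"linear":[0.11,-0.001,-0.001],"roll":0},{"jaw":1,"linear":[0.15,-0.001,-0.001],"roll":0},{"jaw":1,"linear":[0.175,-0.001,-0.001],"roll":0},{"jaw":1,"linear":[0.19,-0.001,-0.001],"roll":0},{"jaw":1,"linear":[0.19,-0.001,-0.001],"roll":0},{"jaw":0.42,"linear":[0.19,-0.001,-0.001],"roll":0},{"jaw":0.42,"linear":[0.19,-0.001,-0.001],"roll":0},{"jaw":0.42,"linear":[0.19,-0.001,-0.001],"roll":0}]'

```text
t: 13.95
tool_pos: [0.528, -0.0061, 0.0192]
orientation: [0.027, 1.562, -0.024]
force: [-0.2, -0.7, 0.6]
opening: 0.0267
```

Request:
apply_moves --series '[{"jaw":0.42,"linear":[-0.1,0,0],"roll":0},{"jaw":0.42,"linear":[-0.2,0,0],"roll":0},{"jaw":0.42,"linear":[-0.25,0,0],"roll":0},{"jaw":0,"linear":[-0.25,0,0],"roll":0}]'

```text
t: 14.45
tool_pos: [0.529, -0.0066, 0.173]
orientation: [0.026, 1.555, -0.024]
force: [0.3, -0.2, -0.4]
opening: 0.0329
```

```bash
python3 - <<'E'
from h import *
info([.4425,.3703,.15],[.4425,.3703,.007]); c=shot('side');t=shot('top')
for r in columns(t): print(r[0].round(4),'yaw',r[1].round(1),'len',r[2].round(3),r[3])
E
```

```text
t 14.45 pos [ 0.529  -0.0066  0.173 ] down [ 0.016  0.001 -1.   ] az_y 88.15 F [ 0.3 -0.2 -0.4] open 0.0329
-> [0.4425, 0.3703, 0.15] lin [ 0.0368  0.6231 -0.1649]
-> [0.4425, 0.3703, 0.007] lin [ 0.2751  0.6227 -0.1686]
[0.5991 0.3407] yaw -35.0 len 0.069 86
[0.4428 0.3702] yaw -8.9 len 0.067 90
```

Request:
apply_moves --series '[{"jaw":0,"linear":[0.037,0.623,-0.165],"roll":0.237},{"jaw":0,"linear":[0.037,0.623,-0.165],"roll":0.237},{"jaw":0,"linear":[0.037,0.623,-0.165],"roll":0.237},{"jaw":0,"linear":[0.037,0.623,-0.165],"roll":0.237},{"jaw":0,"linear":[0.037,0.623,-0.165],"roll":0.237},{"jaw":0,"linear":[0.037,0.623,-0.165],"roll":0.237},{"jaw":0,"linear":[0.037,0.623,-0.165],"roll":0.237},{"jaw":0,"linear":[0.037,0.623,-0.165],"roll":0.237},{"jaw":0,"linear":[0.037,0.623,-0.165],"roll":0.237},{"jaw":0,"linear":[0.13,0.623,-0.167],"roll":0.237},{"jaw":0,"linear":[0.21,0.623,-0.168],"roll":0.237},{"jaw":0,"linear":[0.26,0.623,-0.169],"roll":0.237},{"jaw":0,"linear":[0.275,0.623,-0.169],"roll":0.237},{"jaw":0,"linear":[0.275,0.623,-0.169],"roll":0.237},{"jaw":1,"linear":[0.275,0.623,-0.169],"roll":0.237},{"jaw":1,"linear":[0.275,0.623,-0.169],"roll":0.237},{"jaw":1,"linear":[0.275,0.623,-0.169],"roll":0.237},{"jaw":1,"linear":[0.275,0.623,-0.169],"roll":0.237},{"jaw":1,"linear":[0.275,0.623,-0.169],"roll":0.237}]'

```text
t: 16.92
tool_pos: [0.4388, 0.3709, 0.0039]
orientation: [0.125, 1.558, -0.121]
force: [-0.2, -1.7, 1.6]
opening: 0.0151
```

Request:
apply_moves --series '[{"jaw":1,"linear":[-0.05,0,0],"roll":0},{"jaw":1,"linear":[-0.12,0,0],"roll":0},{"jaw":1,"linear":[-0.2,0,0],"roll":0},{"jaw":1,"linear":[-0.2,0,0],"roll":0},{"jaw":1,"linear":[-0.2,0,0],"roll":0},{"jaw":1,"linear":[-0.2,0,0],"roll":0},{"jaw":1,"linear":[-0.2,0,0],"roll":0}]'

```text
t: 17.8
tool_pos: [0.4368, 0.37, 0.1221]
orientation: [0.123, 1.561, -0.122]
force: [0.7, 0.6, -1.3]
opening: 0.0153
```

```bash
python3 - <<'E'
from h import *
info(*[case(0,y,z) for y,z in((.023,.13),(.023,.0185))])
E
```

```text
t 17.8 pos [0.4368 0.37   0.1221] down [ 0.007  0.    -1.   ] az_y 81.04 F [ 0.7  0.6 -1.3] open 0.0153
-> [0.52876257 0.03998735 0.13      ] lin [-0.0122 -0.5195  0.237 ]
-> [0.52876257 0.03998735 0.0185    ] lin [ 0.1736 -0.5197  0.2358]
```

Request:
apply_moves --series '[{"jaw":1,"linear":[-0.012,-0.5195,0.23],"roll":-0.235},{"jaw":1,"linear":[-0.012,-0.5195,0.23],"roll":-0.235},{"jaw":1,"linear":[-0.012,-0.5195,0.23],"roll":-0.235},{"jaw":1,"linear":[-0.012,-0.5195,0.23],"roll":-0.235},{"jaw":1,"linear":[-0.012,-0.5195,0.23],"roll":-0.235},{"jaw":1,"linear":[-0.012,-0.5195,0.23],"roll":-0.235},{"jaw":1,"linear":[-0.012,-0.5195,0.23],"roll":-0.235},{"jaw":1,"linear":[-0.012,-0.5195,0.23],"roll":-0.235},{"jaw":1,"linear":[-0.012,-0.5195,0.23],"roll":-0.235},{"jaw":1,"linear":[-0.012,-0.5195,0.23],"roll":-0.235}]'

```text
t: 19.05
tool_pos: [0.5244, 0.0417, 0.1297]
orientation: [0.025, 1.564, -0.025]
force: [-0.4, 0.1, -0.7]
opening: 0.015
```

```bash
python3 - <<'E'
from h import *
info(case(-.004,.023,.0145)); c=shot('side');t=shot('top')
for r in columns(t): print(r[0].round(4),'yaw',r[1].round(1),'len',r[2].round(3),r[3])
cv2.imwrite('pics/s7.png',cv2.resize(c['pixels'][180:290,270:400],None,fx=5,fy=5,interpolation=3))
E
```

```text
t 19.05 pos [0.5244 0.0417 0.1297] down [ 0.007  0.    -1.   ] az_y 88.19 F [-0.4  0.1 -0.7] open 0.015
-> [0.52476477 0.04011998 0.0145    ] lin [ 0.1921 -0.0027 -0.0005]
[0.5991 0.3406] yaw -34.8 len 0.069 85
```

View pics/s7.png

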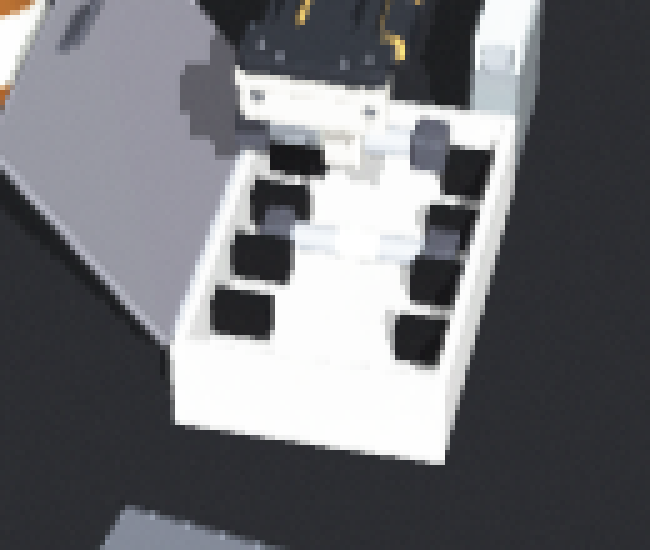

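The bay-2 column lies between its ribs, and the next one is held level. Lower into bay 3.

Request:
apply_moves --series '[{"jaw":1,"linear":[0.06,-0.003,0],"roll":0},{"jaw":1,"linear":[0.11,-0.003,0],"roll":0},{"jaw":1,"linear":[0.15,-0.003,0],"roll":0},{"jaw":1,"linear":[0.175,-0.003,0],"roll":0},{"jaw":1,"linear":[0.19,-0.003,0],"roll":0},{"jaw":1,"linear":[0.191,-0.003,0],"roll":0},{"jaw":0.42,"linear":[0.191,-0.003,0],"roll":0},{"jaw":0.42,"linear":[0.191,-0.003,0],"roll":0},{"jaw":0.42,"linear":[0.191,-0.003,0],"roll":0}]'

```text
t: 20.27
tool_pos: [0.5258, 0.0396, 0.0159]
orientation: [0.025, 1.563, -0.025]
force: [-0.4, 0.4, -0.3]
opening: 0.027
```

Request:
apply_moves --series '[{"jaw":0.42,"linear":[-0.1,0,0],"roll":0},{"jaw":0.42,"linear":[-0.2,0,0],"roll":0},{"jaw":0.42,"linear":[-0.25,0,0],"roll":0},{"jaw":0,"linear":[-0.25,0,0],"roll":-0.6},{"jaw":0,"linear":[-0.25,0,0],"roll":-0.6},{"jaw":0,"linear":[-0.25,0,0],"roll":-0.6},{"jaw":0,"linear":[-0.25,0,0],"roll":-0.6}]'

```text
t: 21.15
tool_pos: [0.5245, 0.0395, 0.1659]
orientation: [-0.22, 1.552, 0.218]
force: [-1.1, 0.2, -0.2]
opening: 0.0462
```

```bash
python3 - <<'E'
from h import *
info(); c=shot('side','s8.png');t=shot('top','t8.png')
for r in columns(t):
    print(r[0].round(4),'yaw',r[1].round(1),'len',r[2].round(3),r[3]); p=r[0]; print(rel([*p,.15]).round(4),rel([*p,.006]).round(4))
E
```

```text
t 21.15 pos [0.5245 0.0395 0.1659] down [ 0.008  0.    -1.   ] az_y 105.99 F [-1.1  0.2 -0.2] open 0.0462
[0.5989 0.3409] yaw -35.2 len 0.069 84
[0.0274 0.4485 0.2578] [0.2674 0.449  0.2561]
```

Request:
apply_moves --series '[{"jaw":0,"linear":[0.027,0.449,0.258],"roll":1},{"jaw":0,"linear":[0.027,0.449,0.258],"roll":1},{"jaw":0,"linear":[0.027,0.449,0.258],"roll":1},{"jaw":0,"linear":[0.027,0.449,0.258],"roll":1},{"jaw":0,"linear":[0.027,0.449,0.258],"roll":1},{"jaw":0,"linear":[0.027,0.449,0.258],"roll":1},{"jaw":0,"linear":[0.027,0.449,0.258],"roll":1},{"jaw":0,"linear":[0.027,0.449,0.258],"roll":1},{"jaw":0,"linear":[0.027,0.449,0.258],"roll":1}]'

```text
t: 22.38
tool_pos: [0.5993, 0.3398, 0.1509]
orientation: [0.193, 1.554, -0.191]
force: [-0.2, -0.4, 0.1]
opening: 0.0461
```

Request:
apply_moves --series '[{"jaw":0,"linear":[0,0,0],"roll":0.667},{"jaw":0,"linear":[0,0,0],"roll":0.667},{"jaw":0,"linear":[0,0,0],"roll":0.667},{"jaw":0,"linear":[0,0,0],"roll":0.667}]'

```text
t: 22.88
tool_pos: [0.5995, 0.3393, 0.1513]
orientation: [0.465, 1.512, -0.461]
force: [0.6, 0.1, 0.1]
opening: 0.0463
```

```bash
python3 - <<'E'
from h import *
info([.599,.3407,.0065]); c=shot('side')
m=(c['pixels'].min(2)>185).astype(np.uint8); m[:285]=0; m[365:]=0; m[:,:260]=0; m[:,395:]=0
n,l,st,ce=cv2.connectedComponentsWithStats(m)
for i in range(1,n):
  if st[i,4]>20: print(ce[i].round(1),st[i,4],ray(c,*ce[i],.021).round(4))
E
```

```text
t 22.88 pos [0.5995 0.3393 0.1513] down [ 0.009  0.    -1.   ] az_y 56.1 F [0.6 0.1 0.1] open 0.0463
-> [0.599, 0.3407, 0.0065] lin [ 0.2413  0.0003 -0.0037]
[271.3 288. ] 64 [0.6611 0.243  0.021 ]
[285.  323.7] 161 [0.6    0.3463 0.021 ]
```

Request:
apply_moves --series '[{"jaw":0,"linear":[0.1,0.001,-0.003],"roll":0},{"jaw":0,"linear":[0.18,0.001,-0.003],"roll":0},{"jaw":0,"linear":[0.23,0.001,-0.003],"roll":0},{"jaw":0,"linear":[0.24,0.001,-0.003],"roll":0},{"jaw":0,"linear":[0.24,0.001,-0.003],"roll":0},{"jaw":1,"linear":[0.24,0.001,-0.003],"roll":0},{"jaw":1,"linear":[0.24,0.001,-0.003],"roll":0},{"jaw":1,"linear":[0.24,0.001,-0.003],"roll":0},{"jaw":1,"linear":[0.24,0.001,-0.003],"roll":0},{"jaw":1,"linear":[0.24,0.001,-0.003],"roll":0}]'

```text
t: 24.18
tool_pos: [0.5998, 0.3412, 0.0079]
orientation: [0.466, 1.512, -0.46]
force: [-0.6, -0.9, 5.1]
opening: 0.0152
```

Request:
apply_moves --series '[{"jaw":1,"linear":[-0.05,0,0],"roll":0},{"jaw":1,"linear":[-0.12,0,0],"roll":0},{"jaw":1,"linear":[-0.2,0,0],"roll":0},{"jaw":1,"linear":[-0.2,0,0],"roll":0},{"jaw":1,"linear":[-0.2,0,0],"roll":0},{"jaw":1,"linear":[-0.2,0,0],"roll":0}]'

```text
t: 24.92
tool_pos: [0.5974, 0.3404, 0.1253]
orientation: [0.464, 1.515, -0.463]
force: [0.9, 0.4, -0.7]
opening: 0.015
```

```bash
python3 - <<'E'
from h import *
info(case(0,.069,.13))
E
```

```text
t 24.93 pos [0.5974 0.3404 0.1253] down [ 0.006 -0.001 -1.   ] az_y 56.08 F [ 0.9  0.4 -0.7] open 0.015
-> [0.53028771 0.08596206 0.13      ] lin [-0.0081 -0.4143  0.1439]
```

Request:
apply_moves --series '[{"jaw":1,"linear":[-0.008,-0.414,0.144],"roll":-1},{"jaw":1,"linear":[-0.008,-0.414,0.144],"roll":-1},{"jaw":1,"linear":[-0.008,-0.414,0.144],"roll":-1},{"jaw":1,"linear":[-0.008,-0.414,0.144],"roll":-1},{"jaw":1,"linear":[-0.008,-0.414,0.144],"roll":-1},{"jaw":1,"linear":[-0.008,-0.414,0.144],"roll":-1},{"jaw":1,"linear":[-0.008,-0.414,0.144],"roll":-1},{"jaw":1,"linear":[-0.008,-0.414,0.144],"roll":-1},{"jaw":1,"linear":[-0.008,-0.414,0.144],"roll":-1}]'

```text
t: 26.05
tool_pos: [0.5305, 0.0871, 0.1297]
orientation: [0.052, 1.565, -0.053]
force: [-0.2, 0.6, -1.5]
opening: 0.0155
```

```bash
python3 - <<'E'
from h import *
info(case(0,.069,.0185)); c=shot('side')
cv2.imwrite('pics/s9.png',cv2.resize(c['pixels'][180:290,270:400],None,fx=5,fy=5,interpolation=3))
E
```

```text
t 26.05 pos [0.5305 0.0871 0.1297] down [ 0.006 -0.001 -1.   ] az_y 86.16 F [-0.2  0.6 -1.5] open 0.0155
-> [0.53028771 0.08596206 0.0185    ] lin [ 0.1854 -0.0018 -0.0013]
```

View pics/s9.png

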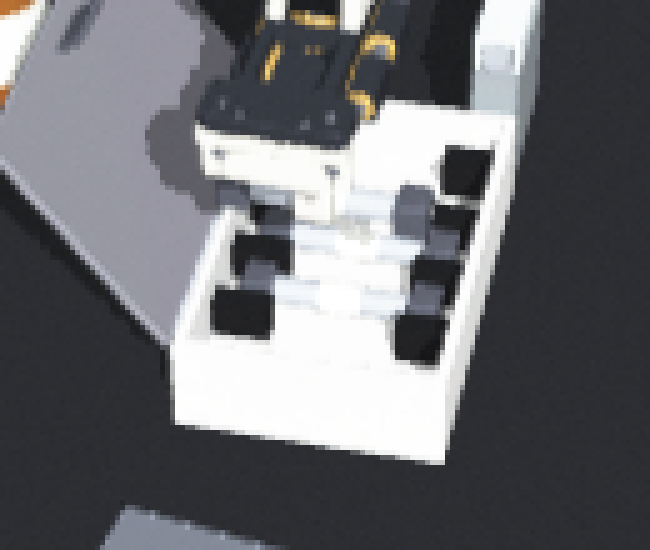

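Request:
apply_moves --series '[{"jaw":1,"linear":[0.06,-0.002,-0.001],"roll":-0.06},{"jaw":1,"linear":[0.11,-0.002,-0.001],"roll":-0.06},{"jaw":1,"linear":[0.15,-0.002,-0.001],"roll":-0.06},{"jaw":1,"linear":[0.175,-0.002,-0.001],"roll":-0.06},{"jaw":1,"linear":[0.185,-0.002,-0.001],"roll":-0.06},{"jaw":1,"linear":[0.185,-0.002,-0.001],"roll":-0.06},{"jaw":0.42,"linear":[0.186,-0.002,-0.001],"roll":-0.06},{"jaw":0.42,"linear":[0.186,-0.002,-0.001],"roll":-0.06},{"jaw":0.42,"linear":[0.186,-0.002,-0.001],"roll":-0.06}]'

```text
t: 27.22
tool_pos: [0.5309, 0.0856, 0.0188]
orientation: [0.028, 1.564, -0.029]
force: [-0.2, -0.1, -0.1]
opening: 0.0272
```

Request:
apply_moves --series '[{"jaw":0.42,"linear":[-0.1,0,0],"roll":0},{"jaw":0.42,"linear":[-0.2,0,0],"roll":0},{"jaw":0.42,"linear":[-0.25,0,0],"roll":0},{"jaw":1,"linear":[-0.35,0,-0.1],"roll":0},{"jaw":1,"linear":[-0.4,0,-0.2],"roll":0},{"jaw":1,"linear":[-0.4,0,-0.2],"roll":0},{"jaw":1,"linear":[-0.4,0,-0.2],"roll":0},{"jaw":1,"linear":[-0.4,0,-0.2],"roll":0}]'

```text
t: 28.22
tool_pos: [0.4098, 0.0901, 0.2575]
orientation: [0.028, 1.564, -0.029]
force: [0.2, 0.9, 0.2]
opening: 0.0003
```

```bash
python3 - <<'E'
from h import *
info(); c=shot('side');t=shot('top')
print(columns(t))
A=cv2.resize(t['pixels'][190:290,290:400],(400,364),interpolation=3);B=cv2.resize(c['pixels'][180:290,270:400],(400,364),interpolation=3)
cv2.imwrite('pics/s10.png',np.hstack([A,B]))
E
```

```text
t 28.23 pos [0.4098 0.0901 0.2575] down [ 0.007 -0.001 -1.   ] az_y 87.94 F [0.2 0.9 0.2] open 0.0003
[(array([0.43314993, 0.18225873]), np.float64(6.367359827817459), np.float64(0.1798926498029585), np.int32(272)), (array([0.42860965, 0.16333125]), np.float64(5.369153114331459), np.float64(0.17629062481245944), np.int32(219)), (array([0.48525384, 0.14622165]), np.float64(3.3758901006300785), np.float64(0.08154273194785676), np.int32(125))]
```

View pics/s10.png

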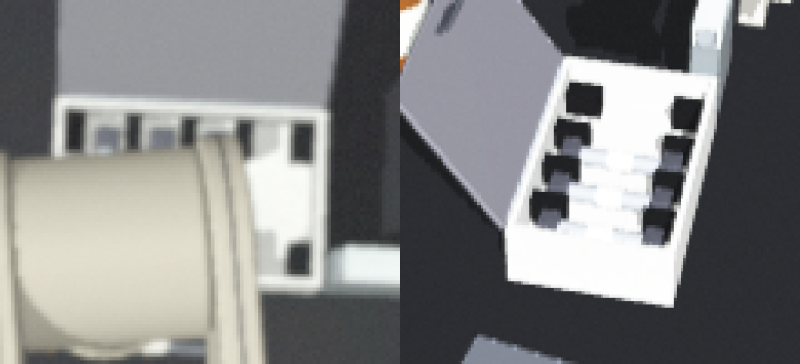

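```bash
python3 - <<'E'
from h import *
info(case(.205,0,.28)); 
for p in [(.205,.145),(-.011,.149),(-.034,.127),(-.046,.108),(-.054,.085),(-.060,.071),(-.062,.06)]: print(p,(rel(case(p[0],0,p[1]))-rel(case(.205,0,.28))).round(3))
E
```

```text
t 28.32 pos [0.4096 0.09   0.2568] down [ 0.005 -0.001 -1.   ] az_y 87.93 F [-0.   0.   0.4] open 0.0004
-> [0.73288729 0.01020319 0.28      ] lin [-0.0359 -0.1135  0.5435]
(0.205, 0.145) [ 0.225  0.    -0.001]
(-0.011, 0.149) [ 0.217 -0.001 -0.361]
(-0.034, 0.127) [ 0.253 -0.001 -0.4  ]
(-0.046, 0.108) [ 0.285 -0.001 -0.42 ]
(-0.054, 0.085) [ 0.323 -0.001 -0.433]
(-0.06, 0.071) [ 0.346 -0.001 -0.443]
(-0.062, 0.06) [ 0.365 -0.001 -0.447]
```

Request:
apply_moves --series '[{"jaw":1,"linear":[-0.036,0,0],"roll":0},{"jaw":1,"linear":[-0.036,-0.113,0.1],"roll":0},{"jaw":1,"linear":[-0.036,-0.113,0.2],"roll":0},{"jaw":1,"linear":[-0.036,-0.113,0.3],"roll":0},{"jaw":1,"linear":[-0.036,-0.113,0.4],"roll":0},{"jaw":1,"linear":[-0.036,-0.113,0.48],"roll":0},{"jaw":1,"linear":[-0.036,-0.113,0.543],"roll":0},{"jaw":1,"linear":[-0.036,-0.113,0.543],"roll":0},{"jaw":1,"linear":[-0.036,-0.113,0.543],"roll":0},{"jaw":1,"linear":[0.05,-0.113,0.543],"roll":0},{"jaw":1,"linear":[0.13,-0.113,0.543],"roll":0},{"jaw":1,"linear":[0.19,-0.113,0.543],"roll":0},{"jaw":1,"linear":[0.19,-0.113,0.543],"roll":0},{"jaw":1,"linear":[0.19,-0.113,0.543],"roll":0}]'

```text
t: 30.08
tool_pos: [0.7339, 0.0103, 0.1476]
orientation: [0.027, 1.562, -0.029]
force: [-0.4, -0.6, 0.8]
opening: 0.0004
```

```bash
python3 - <<'E'
from h import *
info()
for p in [(.150,.145),(.09,.145),(.04,.145),(-.011,.149),(-.034,.127),(-.046,.108),(-.054,.085),(-.060,.071),(-.062,.06)]: print(p,rel(case(p[0],0,p[1])).round(3))
E
```

```text
t 30.07 pos [0.7339 0.0103 0.1476] down [ 0.008 -0.001 -1.   ] az_y 87.93 F [-0.4 -0.6  0.8] open 0.0004
(0.15, 0.145) [ 0.004 -0.001 -0.093]
(0.09, 0.145) [ 0.003 -0.001 -0.193]
(0.04, 0.145) [ 0.002 -0.001 -0.277]
(-0.011, 0.149) [-0.005 -0.001 -0.362]
(-0.034, 0.127) [ 0.031 -0.001 -0.4  ]
(-0.046, 0.108) [ 0.063 -0.001 -0.421]
(-0.054, 0.085) [ 0.101 -0.001 -0.434]
(-0.06, 0.071) [ 0.124 -0.001 -0.444]
(-0.062, 0.06) [ 0.142 -0.001 -0.448]
```

Request:
apply_moves --series '[{"jaw":1,"linear":[0.003,0,-0.03],"roll":0},{"jaw":1,"linear":[0.003,0,-0.06],"roll":0},{"jaw":1,"linear":[0.003,0,-0.08],"roll":0},{"jaw":1,"linear":[0.003,0,-0.1],"roll":0},{"jaw":1,"linear":[0.003,0,-0.12],"roll":0},{"jaw":1,"linear":[0.003,0,-0.14],"roll":0},{"jaw":1,"linear":[0.003,0,-0.16],"roll":0},{"jaw":1,"linear":[0.003,0,-0.18],"roll":0},{"jaw":1,"linear":[0.003,0,-0.2],"roll":0},{"jaw":1,"linear":[0.003,0,-0.22],"roll":0},{"jaw":1,"linear":[0.002,0,-0.24],"roll":0},{"jaw":1,"linear":[0.001,0,-0.26],"roll":0},{"jaw":1,"linear":[0,0,-0.28],"roll":0},{"jaw":1,"linear":[-0.001,0,-0.3],"roll":0},{"jaw":1,"linear":[-0.002,0,-0.32],"roll":0},{"jaw":1,"linear":[-0.003,0,-0.34],"roll":0},{"jaw":1,"linear":[-0.003,0,-0.36],"roll":0},{"jaw":1,"linear":[-0.003,0,-0.36],"roll":0}]'

```text
t: 32.33
tool_pos: [0.5171, 0.0182, 0.1477]
orientation: [0.027, 1.563, -0.029]
force: [-0.2, 0.3, 2.2]
opening: 0.0004
```

```bash
python3 - <<'E'
from h import *
info()
for p in [(-.011,.149),(-.034,.127),(-.046,.108),(-.054,.085),(-.060,.071),(-.062,.062)]: print(p,rel(case(p[0],0,p[1])).round(3))
cv2.imwrite('pics/s11.png',shot('side')['pixels'][90:390,200:500])
E
```

```text
t 32.33 pos [0.5171 0.0182 0.1477] down [ 0.008 -0.001 -1.   ] az_y 87.93 F [-0.2  0.3  2.2] open 0.0004
(-0.011, 0.149) [-0.002 -0.001 -0.   ]
(-0.034, 0.127) [ 0.034 -0.001 -0.039]
(-0.046, 0.108) [ 0.066 -0.002 -0.059]
(-0.054, 0.085) [ 0.104 -0.002 -0.073]
(-0.06, 0.071) [ 0.127 -0.002 -0.083]
(-0.062, 0.062) [ 0.142 -0.002 -0.086]
```

View pics/s11.png

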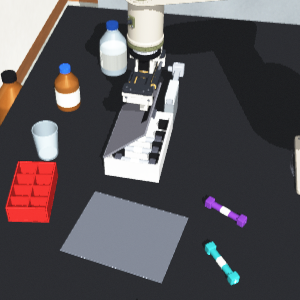

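The lid is half shut under the fingers, the mat is empty, and the bottles, beaker and tray have not moved. Follow the arc down.

Request:
apply_moves --series '[{"jaw":1,"linear":[0.015,0,-0.02],"roll":0},{"jaw":1,"linear":[0.034,0,-0.039],"roll":0},{"jaw":1,"linear":[0.05,-0.001,-0.05],"roll":0},{"jaw":1,"linear":[0.066,-0.001,-0.059],"roll":0},{"jaw":1,"linear":[0.085,-0.001,-0.067],"roll":0},{"jaw":1,"linear":[0.104,-0.002,-0.073],"roll":0},{"jaw":1,"linear":[0.116,-0.002,-0.078],"roll":0},{"jaw":1,"linear":[0.127,-0.002,-0.083],"roll":0},{"jaw":1,"linear":[0.136,-0.002,-0.085],"roll":0},{"jaw":1,"linear":[0.14,-0.002,-0.086],"roll":0},{"jaw":1,"linear":[0.142,-0.002,-0.086],"roll":0},{"jaw":1,"linear":[0.142,-0.002,-0.086],"roll":0}]'

```text
t: 33.88
tool_pos: [0.4661, 0.0187, 0.0618]
orientation: [0.027, 1.564, -0.029]
force: [-0.7, 0.1, 1.3]
opening: 0.0006
```

Request:
apply_moves --series '[{"jaw":1,"linear":[0.002,0,0],"roll":0},{"jaw":1,"linear":[0.004,0,0],"roll":0},{"jaw":1,"linear":[0.004,0,0],"roll":0}]'

```text
t: 34.25
tool_pos: [0.4661, 0.0187, 0.0597]
orientation: [0.027, 1.564, -0.029]
force: [-3.8, -0.2, 7.3]
opening: 0.0007
```

Request:
apply_moves --series '[{"jaw":1,"linear":[0.003,0,0],"roll":0},{"jaw":1,"linear":[0.004,0,0],"roll":0},{"jaw":1,"linear":[0.004,0,0],"roll":0}]'

```text
t: 34.62
tool_pos: [0.4661, 0.0187, 0.0581]
orientation: [0.027, 1.564, -0.029]
force: [-5.4, 0.4, 11.8]
opening: 0.0
```

Request:
apply_moves --series '[{"jaw":1,"linear":[-0.02,0,0],"roll":0},{"jaw":1,"linear":[-0.05,0,0],"roll":0},{"jaw":1,"linear":[-0.05,0,0],"roll":0},{"jaw":1,"linear":[-0.05,0,0],"roll":0},{"jaw":1,"linear":[-0.05,0,0],"roll":0},{"jaw":1,"linear":[-0.05,0,0],"roll":0}]'

```text
t: 35.38
tool_pos: [0.4654, 0.0188, 0.0875]
orientation: [0.027, 1.566, -0.029]
force: [-0.6, -0.7, 0.8]
opening: 0.0004
```

```bash
python3 - <<'E'
from h import *
info(); c=shot('side','s12.png')
a=c['pixels'].astype(int)
# where does lid free edge project at th=0 vs 0.14 at y=+.11 ; sample colours inside: look for lid-near-corner
for th in (0,.14,.3):
    print(th,[proj(c,case(.072-r*np.cos(th),.109,.056+r*np.sin(th)+.006)).round(1).tolist() for r in (0,.148)])
g=c['pixels'][225:275,300:375]; print(c['pixels'][225:275:2,352].tolist())
E
```

```text
t 35.38 pos [0.4654 0.0188 0.0875] down [ 0.005 -0.001 -1.   ] az_y 87.94 F [-0.6 -0.7  0.8] open 0.0004
0 [[303.8, 246.3], [360.4, 254.6]]
0.14 [[303.8, 246.3], [360.0, 248.6]]
0.3 [[303.8, 246.3], [358.2, 241.6]]
[[169, 159, 157], [169, 159, 158], [169, 158, 157], [168, 158, 157], [169, 158, 157], [169, 158, 157], [169, 159, 157], [170, 158, 157], [171, 158, 158], [170, 158, 158], [170, 159, 157], [170, 158, 157], [171, 159, 157], [171, 159, 158], [186, 174, 172], [233, 234, 232], [254, 254, 254], [253, 254, 253], [253, 253, 253], [254, 254, 254], [253, 254, 254], [253, 254, 253], [254, 254, 254], [240, 241, 240], [50, 46, 44]]
```

The lid edge at column 352 is at row ≈253.5. Shut predicts 253.4 and 0.14 rad predicts 248, so the tab is caught. Back to the head.

Request:
apply_moves --series '[{"jaw":1,"linear":[-0.1,0,0],"roll":0},{"jaw":1,"linear":[-0.2,0,0],"roll":0},{"jaw":-1,"linear":[-0.22,-0.1,0],"roll":1},{"jaw":-1,"linear":[-0.22,-0.2,0],"roll":1},{"jaw":-1,"linear":[-0.22,-0.3,0],"roll":1},{"jaw":-1,"linear":[-0.22,-0.4,0.012],"roll":1},{"jaw":-1,"linear":[-0.22,-0.466,0.012],"roll":1},{"jaw":-1,"linear":[-0.22,-0.466,0.012],"roll":1},{"jaw":-1,"linear":[-0.22,-0.466,0.012],"roll":1}]'

```text
t: 36.55
tool_pos: [0.4619, -0.2601, 0.2195]
orientation: [0.439, 1.521, -0.438]
force: [-0.2, 0.4, 0.4]
opening: 0.0658
```

Request:
apply_moves --series '[{"jaw":-1,"linear":[0,0,0],"roll":1},{"jaw":-1,"linear":[0,0,0],"roll":1},{"jaw":-1,"linear":[0,0,0],"roll":1},{"jaw":-1,"linear":[0,0,0],"roll":1}]'

```text
t: 37.05
tool_pos: [0.4622, -0.2586, 0.2196]
orientation: [0.843, 1.398, -0.839]
force: [-0.6, 0.2, 0.0]
opening: 0.093
```

Request:
apply_moves --series '[{"jaw":-1,"linear":[0,0,0],"roll":1},{"jaw":-1,"linear":[0,0,0],"roll":1},{"jaw":-1,"linear":[0,0,0],"roll":1},{"jaw":-1,"linear":[0,0,0],"roll":1}]'

```text
t: 37.55
tool_pos: [0.4624, -0.2579, 0.2197]
orientation: [1.232, 1.192, -1.226]
force: [-0.2, -0.3, -0.2]
opening: 0.0929
```

```bash
python3 - <<'E'
from h import *
info([.4635,-.2617,.22],[.4635,-.2617,.070])
c=shot('side')['pixels']; print(c[225:275:2,352,0].tolist())
E
```

```text
t 37.55 pos [ 0.4624 -0.2579  0.2197] down [ 0.005 -0.    -1.   ] az_y -1.63 F [-0.2 -0.3 -0.2] open 0.0929
-> [0.4635, -0.2617, 0.22] lin [-0.0005  0.002   0.0063]
-> [0.4635, -0.2617, 0.07] lin [0.2495 0.0008 0.0063]
[168, 169, 169, 170, 169, 170, 169, 170, 172, 170, 171, 171, 171, 172, 186, 233, 254, 253, 253, 254, 253, 253, 254, 240, 50]
```

Lid still shut. Go down, squeeze the button, then slide.

Request:
apply_moves --series '[{"jaw":-1,"linear":[0,0.001,0.006],"roll":0},{"jaw":-1,"linear":[0.1,0.001,0.006],"roll":0},{"jaw":-1,"linear":[0.2,0.001,0.006],"roll":0},{"jaw":-1,"linear":[0.249,0.001,0.006],"roll":0},{"jaw":-1,"linear":[0.249,0.001,0.006],"roll":0},{"jaw":-1,"linear":[0.249,0.001,0.006],"roll":0}]'

```text
t: 38.35
tool_pos: [0.4646, -0.2624, 0.072]
orientation: [1.23, 1.191, -1.224]
force: [0.7, 0.0, 1.1]
opening: 0.0932
```

Request:
apply_moves --series '[{"jaw":1,"linear":[0,0,0],"roll":0},{"jaw":1,"linear":[0,0,0],"roll":0},{"jaw":1,"linear":[0,0,0],"roll":0},{"jaw":1,"linear":[0,0,0],"roll":0},{"jaw":1,"linear":[0,0,0],"roll":0},{"jaw":1,"linear":[0,0,0],"roll":0},{"jaw":1,"linear":[0,0,0],"roll":0},{"jaw":1,"linear":[0,0,0],"roll":0}]' --force 18

```text
t: 39.35
tool_pos: [0.4638, -0.2624, 0.0721]
orientation: [1.23, 1.192, -1.225]
force: [-4.5, 1.0, 5.2]
opening: 0.039
```

Request:
apply_moves --series '[{"jaw":1,"linear":[0,-0.001,-0.02],"roll":0},{"jaw":1,"linear":[0,-0.001,-0.04],"roll":0},{"jaw":1,"linear":[0,-0.001,-0.06],"roll":0},{"jaw":1,"linear":[0,-0.001,-0.075],"roll":0},{"jaw":1,"linear":[0,-0.001,-0.083],"roll":0},{"jaw":1,"linear":[0,-0.001,-0.083],"roll":0},{"jaw":1,"linear":[0,-0.001,-0.083],"roll":0},{"jaw":1,"linear":[0,-0.001,-0.083],"roll":0}]'

```text
t: 40.35
tool_pos: [0.4651, -0.2114, 0.0722]
orientation: [1.231, 1.193, -1.223]
force: [4.6, 2.5, 0.2]
opening: 0.0387
```

Request:
apply_moves --series '[{"jaw":-1,"linear":[0,0,0],"roll":0},{"jaw":-1,"linear":[0,0,0],"roll":0},{"jaw":-1,"linear":[0,0,0],"roll":0},{"jaw":-1,"linear":[0,0,0],"roll":0},{"jaw":-1,"linear":[0,0,0],"roll":0},{"jaw":-1,"linear":[0,0,0],"roll":0}]'

```text
t: 41.1
tool_pos: [0.465, -0.2113, 0.0721]
orientation: [1.231, 1.193, -1.223]
force: [-0.4, -0.2, 0.5]
opening: 0.0912
```

```bash
python3 - <<'E'
from h import *
info()
c=shot('side'); b=c['pixels']; cv2.imwrite('pics/s13.png',cv2.resize(b[130:280,290:440],(600,600),interpolation=3)); print(b[225:275:2,352,0].tolist())
E
```

```text
t 41.1 pos [ 0.465  -0.2113  0.0721] down [ 0.006  0.    -1.   ] az_y -1.45 F [-0.4 -0.2  0.5] open 0.0912
[169, 168, 169, 168, 168, 169, 168, 170, 171, 171, 170, 171, 171, 170, 186, 233, 254, 253, 253, 254, 253, 254, 254, 240, 50]
```

View pics/s13.png

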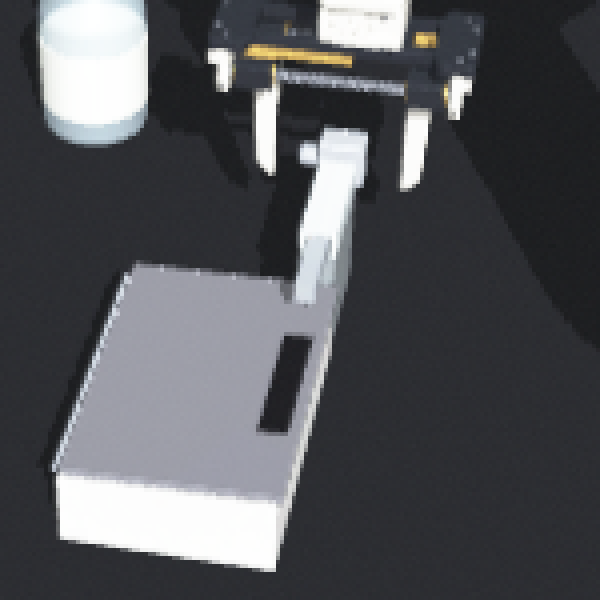

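The lid is shut, the bar tip is over it, and the button stands out. Retreat, then compare the head area with the starting image numerically.

Request:
apply_moves --series '[{"jaw":-1,"linear":[-0.1,0,0],"roll":0},{"jaw":-1,"linear":[-0.2,0,0],"roll":0},{"jaw":-1,"linear":[-0.3,0,0],"roll":0},{"jaw":-1,"linear":[-0.35,0,0.1],"roll":0},{"jaw":-1,"linear":[-0.35,0,0.2],"roll":0},{"jaw":-1,"linear":[-0.35,0,0.2],"roll":0},{"jaw":-1,"linear":[-0.35,0,0.2],"roll":0}]'

```text
t: 42.02
tool_pos: [0.4604, -0.3311, 0.2815]
orientation: [1.232, 1.194, -1.224]
force: [0.4, 0.1, 0.2]
opening: 0.0931
```

```bash
python3 - <<'E'
from h import *
info()
b=shot('side')['pixels']; a=cv2.imread('pics/side0.png')
A,B=[i[155:185,355:390].min(2) for i in(a,b)]
for k in(A,B):
    m=k>120; ys,xs=np.nonzero(m); print('head+button px',m.sum(),'x',xs.min()+355,xs.max()+355,'y',ys.min()+155)
print('phase shift',cv2.phaseCorrelate(A.astype(np.float32),B.astype(np.float32)))
print('rows', [ ''.join('#' if v>120 else '.' for v in r) for r in A[8:16]],[ ''.join('#' if v>120 else '.' for v in r) for r in B[8:16]])
d=cv2.absdiff(a,b).max(2)[120:320,200:285]; print('bottles etc changed px',(d>60).sum())
E
```

```text
t 42.02 pos [ 0.4604 -0.3311  0.2815] down [ 0.005  0.002 -1.   ] az_y -1.51 F [0.4 0.1 0.2] open 0.0931
head+button px 295 x 365 381 y 161
head+button px 294 x 365 381 y 162
phase shift ((0.028277795756103785, 0.2260759627273785), 0.9582758258890223)
rows ['................###########........', '...............############........', '...........###.############........', '..........#################........', '..........#################........', '..........#################........', '..........#################........', '..........################.........'] ['................###########........', '...............############........', '...............############........', '..........#################........', '..........#################........', '..........#################........', '..........#################........', '..........#################........']
bottles etc changed px 56
```

```bash
python3 -c "
from plant import *
print(close_job())"
```

```text
the job is handed in; nothing more can be done
None
```

The job is handed in, at about 42 s on the robot's clock. I drew the bar back to its parked hole and the lid sprang open. The three columns on the mat went into bays 2, 3 and 4, leaving the turquoise and purple look-alikes alone. I then pressed the lid shut with about 12 N and slid the bar back over it.

- **Columns:** the last look inside, before shutting the lid, showed all three lying between their ribs, and the mat was empty.
- **Lid:** its edge sat at row 253.5 in the side view. A shut lid should be at 253.4, and it stayed there after the tool moved away.
- **Bar and button:** compared with the starting image, the head had shifted about 0.2 px and the button stood out just as far, so the bar is back in its starting hole. The parked hole earlier was judged by eye from one crop.
- **Bottles, beaker and tray:** they looked unmoved half-way through. At the end, 56 pixels around them differed from the start. I took these for shadow or lid edge and did not follow them up.
- **Gripper:** it was clear of everything, with no force on it, when I handed in.

No check failed.

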